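# Space and bed the wear plate of a bag sealer's feed table

## Task

The bag sealer's feed table is being refitted: its white middle plate still stands proud on springy foam pads between two dark metal plates. Stand the orange spacer upright in the one gap beside the white plate that is wide enough for it, right down on the base and clear of the plates' ends, without forcing it against the plate at the tight gap, and let go of it; then push the white plate down flush with its neighbours with the fingertips, not bearing down harder than needed, and finish while still holding it down there, with the spacer left standing in its gap. Leave the tape roll, the screw jar and the wood offcut where they are.

Things in the scene. Friction and masses are not known exactly. Their poses are not given: they have to be found in the camera images.
- feed_base: Teal base of the feed table, fixed to the bench: 130 (x) by 300 (y) by 20 high. Origin: centre of its underside, on the bench. Its flat top, the floor of both gaps, is 20 above the origin. The three plates stand on it in a row along its y axis, the white plate in the middle (centred on the origin); both gaps run along its x axis, one on each y side of the white plate. It is turned by up to about 20 degrees.
- narrow_plate: Narrower of the two fixed dark metal plates: 110 (x) by 70 (y) by 22 thick, two bright screws in it. Origin: centre of its underside, 20 above the bench; top face 42 above the bench. It stands to +y or -y of the white plate, axes parallel to the base's. The gap between it and the white plate is the wide one, about 20 to 24 (110 long, 22 deep): the spacer fits there.
- broad_plate: Broader of the two fixed dark metal plates: 110 (x) by 94 (y) by 22 thick, on the other side of the white plate. Origin: centre of its underside, 20 above the bench; top face 42 above the bench. The gap between it and the white plate is the tight one, about 8 to 12: the spacer does not fit.
- middle_plate (a joint): How far the white plate is pushed down from its raised rest, in m: 0 = raised (its top 50 above the bench, 8 proud of its neighbours), 0.008 = flush and on a firm stop. It moves only up and down. Pads push it back up: about 2.5 N to start it moving, about 9 N when flush; it springs up when released.
- middle_plate_top (a point): Centre of the top face of the white plastic middle plate, which is 110 (x) by 70 (y) by 20 thick, axes parallel to the base's and centred over its origin. Top face 50 above the bench when raised, 42 when flush.
- spacer: Loose orange plastic spacer, about 70 g, standing upright on the bench at the start. Thickness 16 (its y axis) all the way up; total height 84: a blade 56 long (x axis) and 40 high, and above it a centred gripping tab 34 long (x), from 38 to 84 above the foot. The same after a half turn about z. Origin: centre of its underside, z up. Standing in the gap, its long side runs along the gap and it rises 62 above the flush plates.
- tape_roll: Bystander: brown ring-shaped tape roll lying flat and loose, 90 outside diameter, 48 high. Origin: centre of its underside.
- screw_jar: Bystander: loose closed jar, 60 diameter, 85 high. Origin: centre of its underside.
- wood_offcut: Bystander: loose timber offcut, 120 (x) by 45 by 45. Origin: centre of its underside.
There are look-alikes about, which are no part of the job. What is shaped like the spacer but blue is not meant.

How it is judged:
By the outcome, as a careful person would: the job done as asked, in the order asked, and still so for the second after the job is handed in, while the arm keeps its last pose, push and grip.
It also fails if it takes over 51 s, if anything falls off the work surface, if the arm or the gripper's body presses on something with over 40 N, if the wrist force passes 120 N, or if a joint passes its speed limit or range.

## Robot

A 6-joint arm with a two-finger parallel gripper is mounted at the origin on the work surface. World frame = base frame: x ahead of the robot, y to its left, z up, the work surface at z = 0. Lengths are in m, angles in rad, forces in N, time in s.
With the tool pointing down it reaches from about 0.15 to 0.775 m from the base axis. Payload 6.1 kg.
Tool frame: the origin (TCP) lies between the finger pads; the fingertips stand 14 mm ahead of it and the grasp point (between the pads) lies 5 mm behind it; z points along the fingers, y is the line along which they close (so a half turn about z gives the same grasp; the last joint's range is limited). The gripper opens to 85 mm and grips with 20 to 120 N. Pads are 22 mm wide; open, the fingers measure 114 mm over their backs; the gripper's body (76 mm by 85 mm) begins 54 mm behind the grasp point. The pads swing forward as they close: fully open they stand 13 mm farther back than shut.
Start: joints at [1.214, 0.126, -0.04, 1.405, 0, 1.571], TCP at [0.183, 0.492, 0.215] pointing down, gripper open.
Joint ranges: [-2.72, 2.72], [-0.95, 1.95], [-1.27, 1.35], [-1.78, 2.02], [-1.46, 1.47], [-3.14, 3.14]. Speed limits (rad/s): [2.39, 2.39, 3.01, 3.14, 3.14, 3.14].

## Interface

Orientations are given as a unit quaternion [x, y, z, w].
In Python, from bench import * gives the robot as it stands. The module is installed in compiled form; this text tells all that it offers.
- The arm moves only by the tool move_arm, never from a script. Its argument "rows" is a list of rows, each an object with "grip": the finger opening in mm, from 0 to 85.4; "offset": the shift along the tool's x, y, z in mm, a list of three; "angular": the turn, a rotation vector about the tool's x, y, z in rad, a list of three. A call has 1 to 10 rows; each row shifts and turns the commanded pose from where the row before left it, along the tool's axes as they then stand; what a row does not reach is not made up. A row lasts 1/8 s, in which the tool goes at most 62.5 mm and 10.7 degrees, less where a joint would pass 70% of its speed; a pose out of reach is approached as far as the arm can. A call with a gripper value outside its range is refused whole. The fingers move at their own pace and stop on an object; "squeeze" is the grip in N (left out, the last holds). Time passes only in rows, so rows that do not move let the fingers close. It gives the time, the measured TCP pose, the force, the opening and the grip force at its end, in the units of the state.
- read_state(): the state, without advancing time (a new reading comes with each control period).
- grab_frame(name): name is "scene" or "top" or "wrist"; returns a dict with "image" (400x640x3 uint8, blue, green, red), "fx", "fy", "cx", "cy" (pixels), "extrinsics" (4x4, takes a point from world to camera coordinates). Camera axes: x right, y down, z forward; pixel columns grow to the right and rows downward; lengths in m; the calibration is good to about 2 mm. A picture is of the moment at which its call begins. There is no depth.
- close_job(): hands the job in; it is judged then, once.
The state is a dict: "clock": time; "joints": joint angles; "qvel": joint speeds; "tau": joint torques, N m; "tcp_pos": TCP position; "eef_rot": TCP orientation; "ft_force": force on the tool from outside, world axes, zero at the start; "torque": the same for the moment, N m; "opening": opening from 0.0 (shut) to 1.0 (fully open); "gripper_force": force on a finger pad.
Only numpy, scipy, OpenCV 4.12 (cv2) and the standard library are available. Lean on these libraries where they do the work, as an engineer would, in place of code of your own. Each camera call takes 0.05 s, during which the arm holds its last target. There are 200 camera calls.

## Working session

There is one attempt and no reset: what is moved stays moved. The work goes in short steps, Python scripts to look and compute and a tool call to move; the robot and the scene stay as the last step left them, time stands still between calls to the robot, and variables do not carry over. Pictures are saved under pics/ and viewed, at most 10 in all, crops included, and the job is handed in when it is done.

Besides the shell and the picture viewer there is one more tool, called after "Request:" as name(argument=value, ...), one argument or row to a line, values as JSON. move_arm: Moves the arm, as the interface text tells. Its arguments: {"type":"object","properties":{"rows":{"type":"array","items":{"type":"object","properties":{"grip":{"type":"number"},"offset":{"type":"array","items":{"type":"number"}},"angular":{"type":"array","items":{"type":"number"}}}}},"squeeze":{"type":"number"}},"required":["rows"]}

```bash
mkdir -p pics; python3 - <<'E'
from bench import *
import cv2,numpy as np,pickle
s=read_state();print({k:np.round(v,3).tolist() for k,v in s.items()})
for n in("top","scene"):
    f=grab_frame(n);cv2.imwrite(f"pics/{n}0.png",f["image"]);pickle.dump(f,open(f"{n}0.pkl","wb"))
    print(n,f["fx"],f["fy"],f["cx"],f["cy"],np.round(f["extrinsics"],4).tolist())
E
```

```text
{'clock': 0.0, 'joints': [1.214, 0.126, -0.041, 1.405, -0.0, 1.571], 'qvel': [-0.0, -0.001, -0.002, -0.001, 0.002, -0.0], 'tau': [0.002, -43.591, 35.292, 0.017, 0.0, -0.0], 'tcp_pos': [0.183, 0.492, 0.214], 'eef_rot': [0.177, 0.984, -0.001, -0.0], 'ft_force': [-0.518, 0.323, -0.12], 'torque': [-0.036, 0.035, -0.064], 'gripper_force': 0.0, 'opening': 1.001}
top 436.86357704162015 436.86357704162015 315.89048015298295 195.87395510918182 [[0.0193, -0.9998, -0.0067, -0.1009], [-0.9933, -0.0184, -0.114, 0.5952], [0.1138, 0.0088, -0.9935, 0.9928], [0.0, 0.0, 0.0, 1.0]]
scene 444.60249401343475 444.60249401343475 321.37861843009523 195.78300074778616 [[-0.5522, 0.8337, -0.0026, 0.4014], [0.5998, 0.3951, -0.6958, -0.3067], [-0.579, -0.3858, -0.7183, 1.5141], [0.0, 0.0, 0.0, 1.0]]
```

View pics/top0.png

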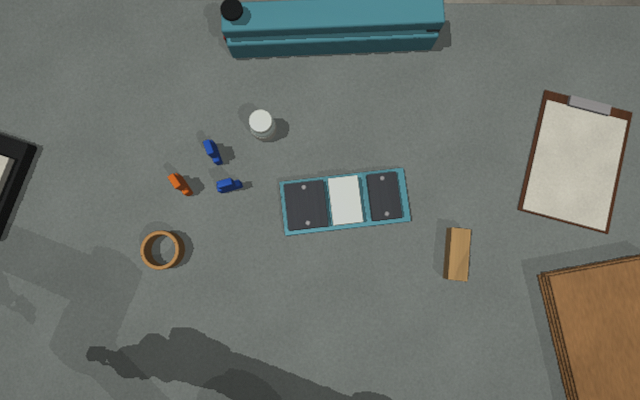

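View pics/scene0.png

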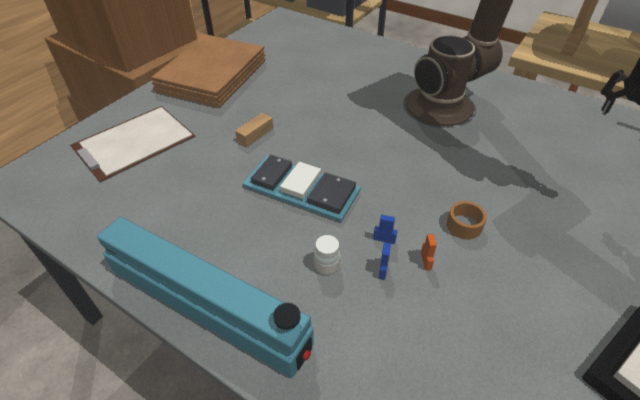

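Candidates for the spacer in the top view are orange (179,184), blue (212,152) and blue (228,185). By the description I choose the orange one, which also appears at (430,250) in the scene view. The feed table is at about (345,200), with the narrow plate on the right, which is the −y side. I'll check this in a close crop.

```bash
cat > h.py <<'E'
import numpy as np,cv2,pickle
def ld(n): return pickle.load(open(n+".pkl","rb"))
def KE(f): return np.array([[f["fx"],0,f["cx"]],[0,f["fy"],f["cy"]],[0,0,1]]),np.array(f["extrinsics"])
def plane(f,uv,z):
    K,E=KE(f);R,t=E[:3,:3],E[:3,3];c=-R.T@t
    d=(R.T@np.linalg.inv(K)@np.c_[np.atleast_2d(uv),np.ones(len(np.atleast_2d(uv)))].T).T
    return c+d*((z-c[2])/d[:,2])[:,None]
def proj(f,P):
    K,E=KE(f);P=np.atleast_2d(P);q=(K@(E[:3,:3]@P.T+E[:3,3:])).T
    return q[:,:2]/q[:,2:]
def tri(fa,a,fb,b):
    Ps=[KE(f)[0]@KE(f)[1][:3] for f in(fa,fb)]
    X=cv2.triangulatePoints(Ps[0],Ps[1],np.array(a,float).reshape(2,1),np.array(b,float).reshape(2,1))
    return (X[:3]/X[3]).ravel()
def hsv(f): return cv2.cvtColor(f["image"],cv2.COLOR_BGR2HSV)
E
python3 - <<'E'
from h import *
t,s=ld("top0"),ld("scene0")
def crop(f,x,y,w,h,k): return cv2.resize(f["image"][y:y+h,x:x+w],None,fx=k,fy=k,interpolation=cv2.INTER_CUBIC)
a=crop(t,270,160,160,85,4) #640x340
b=crop(t,150,160,60,50,5)  #300x250
c=crop(s,400,220,60,60,4)
out=np.zeros((600,800,3),np.uint8);out[:340,:640]=a;out[345:595,:300]=b;out[345:585,310:550]=c
cv2.imwrite("pics/c1.png",out)
E
```

```text
(no output)
```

View pics/c1.png

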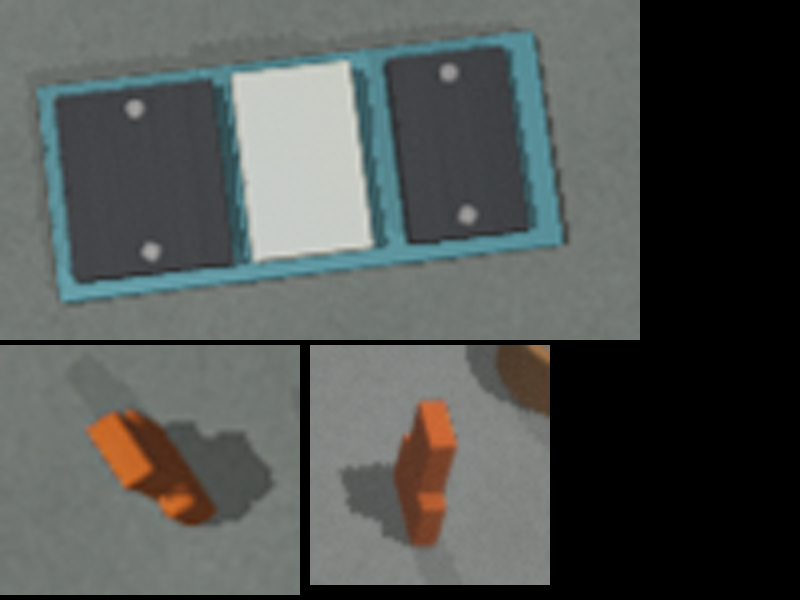

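The crop confirms the choice. The orange spacer's tab top is around (174,181) in the top view. The wide gap is between the white and narrow plates at about (365,197), and the tight gap is at (329,202).

```bash
python3 - <<'E'
from h import *
t,s=ld("top0"),ld("scene0")
T=lambda a:np.array(a,float)/4+[270,160]
sp=np.array([(88,430),(122,410),(153,465),(125,488)],float);sp=(sp-[0,345])/5+[150,160]
sc=np.array([(421,402),(444,402),(456,446),(428,446)],float);sc=(sc-[310,345])/4+[400,220]
def show(n,q):
    print(n,np.round(q.mean(0),4),"sides",np.round(np.linalg.norm(np.roll(q,-1,0)-q,axis=1),4),"dirs",np.round([np.degrees(np.arctan2(*(d[1::-1]))) for d in np.roll(q,-1,0)-q],1))
show("sp top@84",plane(t,sp,.084)); show("sp scene@84",plane(s,sc,.084))
print("tri",np.round(tri(t,sp.mean(0),s,sc.mean(0)),4))
show("base",plane(t,T([(38,90),(537,32),(567,242),(62,302)]),.02))
show("white",plane(t,T([(232,74),(350,60),(375,246),(254,262)]),.05))
show("narrow",plane(t,T([(385,58),(508,46),(530,230),(408,244)]),.042))
show("broad",plane(t,T([(55,97),(212,80),(234,264),(76,283)]),.042))
# white plate in scene
h=hsv(s);m=((h[...,1]<40)&(h[...,2]>170)).astype(np.uint8);m[:155]=0;m[205:]=0;m[:,:270]=0;m[:,330:]=0
ht=hsv(t);mt=((ht[...,1]<40)&(ht[...,2]>170)).astype(np.uint8);mt[:165]=0;mt[235:]=0;mt[:,:320]=0;mt[:,370:]=0
mm=[cv2.minAreaRect(np.argwhere(x)[:,::-1].astype(np.float32))[0] for x in(m,mt)];print(mm)
print("white tri",tri(t,mm[1],s,mm[0]))
E
```

```text
sp top@84 [0.6198 0.2286 0.084 ] sides [0.0175 0.0291 0.016  0.0317] dirs [ -57.7 -148.2  131.5   34.9]
sp scene@84 [0.6224 0.2303 0.084 ] sides [0.0131 0.0316 0.0156 0.0316] dirs [ 123.4   35.6  -56.6 -148.9]
tri [0.6201 0.2297 0.081 ]
base [ 0.5866 -0.1596  0.02  ] sides [0.3007 0.1266 0.3002 0.1272] dirs [ -82.3 -172.2   97.8    8. ]
white [ 0.5869 -0.1587  0.05  ] sides [0.069  0.1088 0.07   0.1097] dirs [ -82.1 -171.9   98.6    7.5]
narrow [ 0.5987 -0.2492  0.042 ] sides [0.0724 0.1084 0.0711 0.1095] dirs [ -83.3 -173.4   97.6    7.3]
broad [ 0.574  -0.0672  0.042 ] sides [0.0923 0.1082 0.0919 0.1093] dirs [ -82.7 -172.3   97.9    8. ]
[(300.310791015625, 176.8648681640625), (344.6231384277344, 199.48463439941406)]
white tri [ 0.58877058 -0.15758789  0.05039203]
```

The measurements agree: spacer top at 81–84 mm, white plate top at 50 mm, and plate sizes and yaw of about 7.9° all consistent. The spacer is at about (0.621, 0.230) with its long side at about 34°. I'll move above it.

Request:
move_arm(
  rows=[
    {"grip": 85,"offset": [-50,-9.3,0]},
    {"grip": 85,"offset": [-50,-9.3,0]},
    {"grip": 85,"offset": [-50,-9.3,0]},
    {"grip": 85,"offset": [-50,-9.3,0]},
    {"grip": 85,"offset": [-50,-9.3,0]},
    {"grip": 85,"offset": [-50,-9.3,0]},
    {"grip": 85,"offset": [-50,-9.3,0]},
    {"grip": 85,"offset": [-50,-9.3,0]},
    {"grip": 85,"offset": [-50,-9.3,0]},
    {"grip": 85,"offset": [-50,-9.3,0]},
  ],
)

```text
schema error: expected keys grip, offset, angular
```

Request:
move_arm(
  rows=[
    {"grip": 85,"offset": [0,0,0],"angular": [0,0,-0.185]},
    {"grip": 85,"offset": [0,0,0],"angular": [0,0,-0.185]},
    {"grip": 85,"offset": [0,0,0],"angular": [0,0,-0.185]},
    {"grip": 85,"offset": [0,0,0],"angular": [0,0,-0.185]},
    {"grip": 85,"offset": [0,0,0],"angular": [0,0,-0.185]},
    {"grip": 85,"offset": [0,0,0],"angular": [0,0,0]},
  ],
)

```text
clock: 0.85
tcp_pos: [0.1833, 0.4917, 0.2143]
eef_rot: [-0.279, 0.96, -0.0, -0.0]
ft_force: [-0.2, -0.7, -0.4]
opening: 0.995
gripper_force: 0.0
```

```bash
cat >> h.py <<'E'
from scipy.spatial.transform import Rotation as Ro
def need(st,xyz,yaw):
    "tool-frame move (mm, rad) to bring the TCP to xyz, pointing down, tool y at yaw (deg, world)"
    R=Ro.from_quat(st["eef_rot"]);a=np.radians(yaw);y=np.array([np.cos(a),np.sin(a),0]);z=np.array([0,0,-1.])
    G=Ro.from_matrix(np.c_[np.cross(y,z),y,z])
    print("tcp",np.round(st["tcp_pos"],4),"yaw_y",np.round(np.degrees(np.arctan2(*R.as_matrix()[1::-1,1])),2))
    print("offset(before turn)",np.round(R.inv().apply(np.array(xyz)-st["tcp_pos"])*1000,1),"offset(after turn)",np.round(G.inv().apply(np.array(xyz)-st["tcp_pos"])*1000,1),"turn",np.round((R.inv()*G).as_rotvec(),4))
E
python3 - <<'E'
from h import *
from bench import *
st=read_state();print(np.round(st["joints"],3),st["clock"])
need(st,[.621,.2297,.2],124)
f=grab_frame("wrist");pickle.dump(f,open("w1.pkl","wb"));cv2.imwrite("pics/w1.png",f["image"])
E=np.array(f["extrinsics"]);print(f["fx"],"cam pos",-E[:3,:3].T@E[:3,3])
print(proj(f,[[.621,.2297,.084],[.593,-.2045,.042]]))
E
```

```text
[ 1.214  0.126 -0.04   1.405  0.     0.648] 0.85
tcp [0.1833 0.4917 0.2143] yaw_y 122.44
offset(before turn) [-228.9 -455.9   14.4] offset(after turn) [-216.4 -462.    14.3] turn [-0.0005 -0.0007 -0.0272]
321.7546004770769 cam pos [0.12798594 0.45644285 0.37356569]
[[ -92.50251022  388.63222365]
 [-466.43948342  151.24231462]]
```

View pics/w1.png

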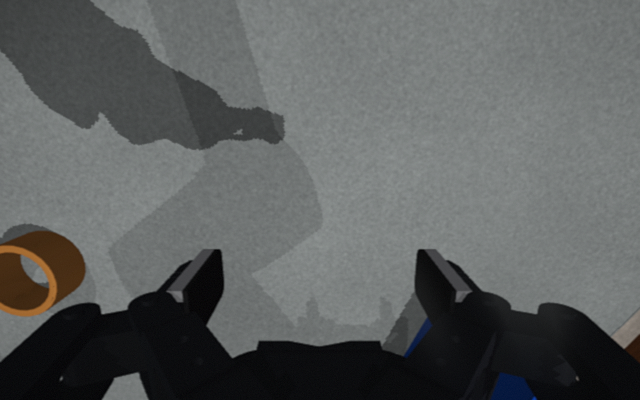

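The picture shows open bench, with the tape roll at (35,275) and the pads at (210,280) and (430,280). The first call was refused because it lacked "angular", so only the turn ran. Now the shift.

Request:
move_arm(
  rows=[
    {"grip": 85,"offset": [-22.9,-45.6,0],"angular": [0,0,0]},
    {"grip": 85,"offset": [-22.9,-45.6,0],"angular": [0,0,0]},
    {"grip": 85,"offset": [-22.9,-45.6,0],"angular": [0,0,0]},
    {"grip": 85,"offset": [-22.9,-45.6,0],"angular": [0,0,0]},
    {"grip": 85,"offset": [-22.9,-45.6,0],"angular": [0,0,0]},
    {"grip": 85,"offset": [-22.9,-45.6,0],"angular": [0,0,0]},
    {"grip": 85,"offset": [-22.9,-45.6,0],"angular": [0,0,0]},
    {"grip": 85,"offset": [-22.9,-45.6,0],"angular": [0,0,0]},
    {"grip": 85,"offset": [-22.9,-45.6,0],"angular": [0,0,0]},
    {"grip": 85,"offset": [-22.9,-45.6,0],"angular": [0,0,-0.027]},
  ],
)

```text
clock: 2.15
tcp_pos: [0.6231, 0.2297, 0.2145]
eef_rot: [-0.292, 0.956, 0.0, -0.0]
ft_force: [0.4, -0.2, -0.1]
opening: 0.995
gripper_force: 0.0
```

Request:
move_arm(
  rows=[
    {"grip": 85,"offset": [0,0,0],"angular": [0,0,0]},
    {"grip": 85,"offset": [0,0,0],"angular": [0,0,0]},
  ],
)

```text
clock: 2.4
tcp_pos: [0.6214, 0.2307, 0.2142]
eef_rot: [-0.292, 0.956, 0.0, -0.001]
ft_force: [-0.2, -0.2, 1.1]
opening: 0.994
gripper_force: 0.0
```

```bash
python3 - <<'E'
from h import *
from bench import *
st=read_state();print(np.round(st["joints"],3),st["clock"])
need(st,[.621,.2297,.2],124)
f=grab_frame("wrist");pickle.dump(f,open("w2.pkl","wb"));cv2.imwrite("pics/w2.png",f["image"])
print(proj(f,[[.621,.2297,.084],[.621,.2297,0]]))
h=hsv(f);m=((h[...,0]<14)&(h[...,1]>150)&(h[...,2]>170)).astype(np.uint8)
n,l,sx,c=cv2.connectedComponentsWithStats(m);print(sx[sx[:,4]>200],c[sx[:,4]>200])
E
```

```text
[ 0.355  0.4    0.316  1.488  0.    -0.237] 2.4
tcp [0.6214 0.2307 0.2142] yaw_y 123.96
offset(before turn) [ 0.9 -0.6 14.2] offset(after turn) [ 0.9 -0.6 14.2] turn [ 0.0006 -0.0011 -0.0006]
[[318.43158509 186.58678139]
 [318.52422923 170.97936469]]
[[     0      0    640    400 255336]
 [   311    169     17     36    563]] [[319.5009791  199.54691857]
 [319.05861456 186.09769094]]
```

View pics/w2.png

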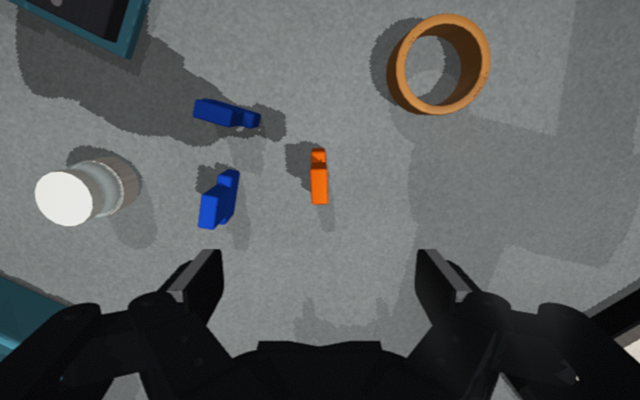

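The spacer's tab top is at (319,186), within 1 px of the prediction, and the pads straddle it. The blue look-alikes at (215,205) and (228,112) and the jar at (65,198) stay clear. I'll descend with the fingers half open and grip.

Request:
move_arm(
  rows=[
    {"grip": 50,"offset": [0.9,-0.6,35],"angular": [0,0,0]},
    {"grip": 50,"offset": [0,0,35],"angular": [0,0,0]},
    {"grip": 50,"offset": [0,0,35],"angular": [0,0,0]},
    {"grip": 50,"offset": [0,0,30],"angular": [0,0,0]},
    {"grip": 50,"offset": [0,0,21],"angular": [0,0,0]},
    {"grip": 50,"offset": [0,0,0],"angular": [0,0,0]},
    {"grip": 50,"offset": [0,0,0],"angular": [0,0,0]},
  ],
  squeeze=35,
)

```text
clock: 3.32
tcp_pos: [0.6213, 0.2307, 0.0602]
eef_rot: [-0.294, 0.956, 0.0, 0.001]
ft_force: [-0.0, -0.1, -0.0]
opening: 0.586
gripper_force: 0.0
```

Request:
move_arm(
  rows=[
    {"grip": 5,"offset": [0,0,0],"angular": [0,0,0]},
    {"grip": 5,"offset": [0,0,0],"angular": [0,0,0]},
    {"grip": 5,"offset": [0,0,0],"angular": [0,0,0]},
    {"grip": 5,"offset": [0,0,0],"angular": [0,0,0]},
    {"grip": 5,"offset": [0,0,0],"angular": [0,0,0]},
  ],
)

```text
clock: 3.95
tcp_pos: [0.622, 0.2301, 0.0599]
eef_rot: [-0.293, 0.956, 0.0, 0.001]
ft_force: [-0.5, -0.3, 5.4]
opening: 0.175
gripper_force: 35.4
```

Gripped at 35 N with the opening at about 15 mm, as expected for a 16 mm spacer. I'll lift and carry it to a viewpoint beside the gap.

Request:
move_arm(
  rows=[
    {"grip": 5,"offset": [0,0,-20],"angular": [0,0,0]},
    {"grip": 5,"offset": [0,0,-40],"angular": [0,0,0]},
    {"grip": 5,"offset": [0,0,-40],"angular": [0,0,0]},
    {"grip": 5,"offset": [0,0,-40],"angular": [0,0,0]},
  ],
)

```text
clock: 4.45
tcp_pos: [0.6211, 0.2296, 0.1996]
eef_rot: [-0.293, 0.956, -0.0, -0.0]
ft_force: [0.3, 0.9, -0.4]
opening: 0.173
gripper_force: 34.6
```

Request:
move_arm(
  rows=[
    {"grip": 5,"offset": [21.3,-37,0],"angular": [0,0,0]},
    {"grip": 5,"offset": [21.3,-37,0],"angular": [0,0,0]},
    {"grip": 5,"offset": [21.3,-37,0],"angular": [0,0,0]},
    {"grip": 5,"offset": [21.3,-37,0],"angular": [0,0,0]},
    {"grip": 5,"offset": [21.3,-37,0],"angular": [0,0,0]},
    {"grip": 5,"offset": [21.3,-37,0],"angular": [0,0,0]},
    {"grip": 5,"offset": [21.3,-37,0],"angular": [0,0,0]},
    {"grip": 5,"offset": [21.3,-37,0],"angular": [0,0,0]},
    {"grip": 5,"offset": [21.3,-37,0],"angular": [0,0,0]},
    {"grip": 5,"offset": [21.3,-37,0],"angular": [0,0,0]},
  ],
)

```text
clock: 5.7
tcp_pos: [0.6522, -0.1975, 0.1983]
eef_rot: [-0.293, 0.956, 0.0, -0.0]
ft_force: [0.2, 0.4, -0.3]
opening: 0.169
gripper_force: 34.7
```

Request:
move_arm(
  rows=[
    {"grip": 5,"offset": [0,0,0],"angular": [0,0,0.15]},
    {"grip": 5,"offset": [0,0,0],"angular": [0,0,0.15]},
    {"grip": 5,"offset": [0,0,0],"angular": [0,0,0.156]},
    {"grip": 5,"offset": [0,0,0],"angular": [0,0,0]},
    {"grip": 5,"offset": [0,0,0],"angular": [0,0,0]},
  ],
)

```text
clock: 6.32
tcp_pos: [0.6524, -0.196, 0.1985]
eef_rot: [-0.071, 0.997, 0.0, -0.0]
ft_force: [-0.0, 0.1, -0.6]
opening: 0.174
gripper_force: 34.7
```

```bash
python3 - <<'E'
from h import *
from bench import *
st=read_state();print(np.round(st["joints"],3),st["clock"],st["opening"])
need(st,[.593,-.2045,.2],97.9)
f=grab_frame("wrist");pickle.dump((f,st),open("w3.pkl","wb"));cv2.imwrite("pics/w3.png",f["image"])
print(proj(f,[[.593,-.2045,.042],[.593,-.2045,.02],[.587,-.159,.05]]).round(1).tolist())
E
```

```text
[-0.292  0.436  0.334  1.47  -0.    -0.434] 6.325 0.1742357629521543
tcp [ 0.6524 -0.196   0.1985] yaw_y 98.12
offset(before turn) [60.  -0.  -1.5] offset(after turn) [60.  -0.3 -1.5] turn [ 0.0001 -0.0003  0.0038]
[[319.1, 119.8], [319.1, 119.4], [368.5, 120.5]]
```

View pics/w3.png

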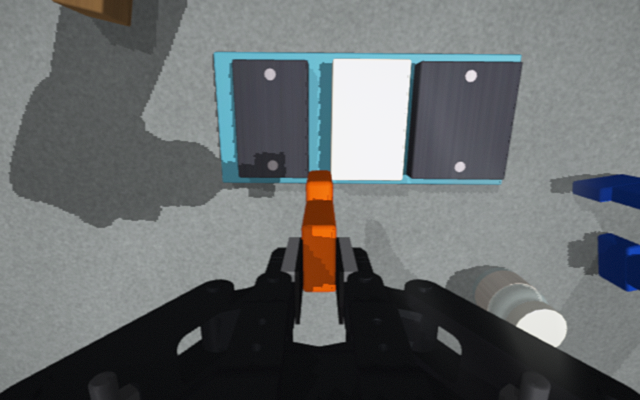

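The gap lies between the narrow plate's edge (x≈308) and the white plate's edge (x≈332), rows 60–178. The held spacer's tab is centred at about x=319. I'll fit the edges.

```bash
cat > gap.py <<'E'
from h import *
def edges(f,r0,r1,cn,cw):
    "subpixel right edge of dark narrow plate, left edge of white plate, per row, near columns cn, cw"
    g=cv2.cvtColor(cv2.GaussianBlur(f["image"],(3,3),0),cv2.COLOR_BGR2GRAY).astype(float);sat=hsv(f)[...,1].astype(float)
    N,W=[],[]
    for r in range(r0,r1):
        dn=np.abs(np.diff(sat[r,cn-8:cn+9]));N.append((cn-8+.5+(dn*np.arange(len(dn))).sum()/dn.sum() if 0 else cn-8+.5+dn.argmax(),r))
        dw=np.diff(g[r,cw-8:cw+9]);W.append((cw-8+.5+dw.argmax(),r))
    return np.array(N)+[.5,0],np.array(W)+[.5,0]
def line(P):
    c=np.median(P,0);d=cv2.fitLine(P[:,:2].astype(np.float32),cv2.DIST_HUBER,0,1e-3,1e-3).ravel();return d
E
python3 - <<'E'
from gap import *
f,st=ld("w3")
g=cv2.cvtColor(f["image"],cv2.COLOR_BGR2GRAY)
for r in(70,100,130,160):print(r,g[r,300:342].tolist())
N,W=edges(f,66,168,308,332)
for n,P,z in(("narrow",N,.042),("white",W,.05)):
    X=plane(f,P,z);d=line(X[:,:2]);print(n,"yaw x",np.degrees(np.arctan(d[1]/d[0])),"y at x=.593:",d[3]+(.593-d[2])*d[1]/d[0])
# plate ends in gap direction (white rows)
col=g[:,370].astype(int);print("white col370 edges",[i for i in range(40,200) if abs(col[i+1]-col[i-1])>50])
print(plane(f,[[370,59],[370,181]],.05))
E
```

```text
70 [72, 73, 73, 73, 75, 75, 69, 59, 85, 129, 148, 150, 151, 161, 169, 171, 171, 171, 162, 138, 109, 97, 98, 100, 99, 99, 99, 98, 98, 99, 98, 101, 141, 208, 240, 244, 243, 243, 243, 243, 242, 243]
100 [74, 76, 72, 74, 72, 68, 63, 60, 83, 130, 151, 151, 149, 150, 151, 149, 152, 155, 151, 129, 102, 96, 97, 98, 99, 97, 97, 97, 97, 96, 95, 120, 188, 238, 244, 244, 244, 244, 244, 244, 244, 244]
130 [75, 74, 73, 72, 74, 77, 70, 55, 81, 129, 151, 152, 150, 151, 150, 152, 156, 166, 160, 129, 101, 95, 95, 97, 96, 96, 97, 97, 97, 95, 102, 146, 215, 242, 245, 245, 244, 244, 244, 244, 244, 244]
160 [75, 75, 72, 73, 74, 75, 69, 54, 68, 123, 149, 152, 151, 151, 151, 150, 154, 163, 159, 128, 100, 95, 96, 97, 96, 95, 96, 97, 95, 93, 120, 195, 240, 246, 245, 245, 245, 244, 244, 244, 244, 244]
narrow yaw x 7.6686354 y at x=.593: -0.2151564
white yaw x 7.503028 y at x=.593: -0.19256811
white col370 edges [58, 59, 179, 180]
[[ 0.53476484 -0.16733715  0.05      ]
 [ 0.64309332 -0.14717563  0.05      ]]
```

The gap is 22.4 mm wide, at yaw 7.6°, centred at about (0.594, −0.204). This matches the top view. I'll move over it with the foot about 8 mm above the white plate.

Request:
move_arm(
  rows=[
    {"grip": 5,"offset": [29,0.2,0],"angular": [0,0,0.009]},
    {"grip": 5,"offset": [30,0.3,0],"angular": [0,0,0]},
    {"grip": 5,"offset": [0,0,30],"angular": [0,0,0]},
    {"grip": 5,"offset": [0,0,30],"angular": [0,0,0]},
    {"grip": 5,"offset": [0,0,20],"angular": [0,0,0]},
    {"grip": 5,"offset": [0,0,0],"angular": [0,0,0]},
    {"grip": 5,"offset": [0,0,0],"angular": [0,0,0]},
  ],
)

```text
clock: 7.25
tcp_pos: [0.5943, -0.2035, 0.1197]
eef_rot: [-0.065, 0.998, -0.0, 0.001]
ft_force: [0.6, 0.2, -0.5]
opening: 0.174
gripper_force: 34.6
```

```bash
python3 - <<'E'
from gap import *
from bench import *
st=read_state();print(st["clock"],st["opening"])
need(st,[.594,-.2038,.118],97.6)
f=grab_frame("wrist");pickle.dump((f,st),open("w4.pkl","wb"))
cv2.imwrite("pics/w4.png",cv2.resize(f["image"][100:340,220:420],None,fx=2.5,fy=2.5,interpolation=cv2.INTER_CUBIC))
c=np.array([.594,-.2038]);u=np.array([.9912,.1323])
for k in(-.055,-.028,.055):print(k,proj(f,[[*(c+k*u),.042],[*(c+k*u),.02],[*(c+k*u),.098]]).round(1).tolist())
E
```

```text
7.25 0.17365653387482993
tcp [ 0.5943 -0.2035  0.1197] yaw_y 97.5
offset(before turn) [ 0.4 -0.2  1.7] offset(after turn) [ 0.4 -0.2  1.7] turn [-0.0005  0.001  -0.0018]
-0.055 [[318.8, 128.2], [318.8, 127.0], [318.6, 132.8]]
-0.028 [[318.8, 165.5], [318.8, 161.2], [318.7, 180.9]]
0.055 [[318.9, 267.5], [318.9, 255.9], [318.8, 308.0]]
```

View pics/w4.png

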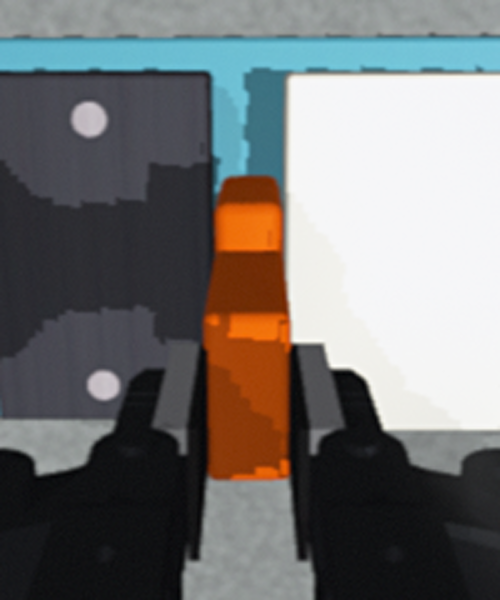

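The foot's end is centred at about x=320, and the gap runs from 304 to 335. The spacer is within about 0.5 mm of the middle and parallel, so I'll lower it.

Request:
move_arm(
  rows=[
    {"grip": 5,"offset": [0,0,8],"angular": [0,0,0]},
    {"grip": 5,"offset": [0,0,8],"angular": [0,0,0]},
    {"grip": 5,"offset": [0,0,8],"angular": [0,0,0]},
    {"grip": 5,"offset": [0,0,8],"angular": [0,0,0]},
    {"grip": 5,"offset": [0,0,4],"angular": [0,0,0]},
    {"grip": 5,"offset": [0,0,0],"angular": [0,0,0]},
    {"grip": 5,"offset": [0,0,0],"angular": [0,0,0]},
  ],
)

```text
clock: 8.18
tcp_pos: [0.5941, -0.2035, 0.083]
eef_rot: [-0.065, 0.998, -0.0, 0.0]
ft_force: [0.1, 0.6, -0.9]
opening: 0.174
gripper_force: 34.7
```

Request:
move_arm(
  rows=[
    {"grip": 5,"offset": [0,0,1.5],"angular": [0,0,0]},
    {"grip": 5,"offset": [0,0,1],"angular": [0,0,0]},
    {"grip": 5,"offset": [0,0,0],"angular": [0,0,0]},
    {"grip": 5,"offset": [0,0,0],"angular": [0,0,0]},
  ],
)

```text
clock: 8.68
tcp_pos: [0.5939, -0.2034, 0.0802]
eef_rot: [-0.065, 0.998, -0.0, 0.0]
ft_force: [-0.3, -0.7, -0.6]
opening: 0.171
gripper_force: 34.7
```

Request:
move_arm(
  rows=[
    {"grip": 5,"offset": [0,0,0.6],"angular": [0,0,0]},
    {"grip": 5,"offset": [0,0,0],"angular": [0,0,0]},
    {"grip": 5,"offset": [0,0,0],"angular": [0,0,0]},
  ],
)

```text
clock: 9.05
tcp_pos: [0.594, -0.2035, 0.08]
eef_rot: [-0.065, 0.998, -0.0, 0.0]
ft_force: [-0.3, -0.2, 3.7]
opening: 0.176
gripper_force: 35.1
```

Contact came at TCP z=0.080 with 3.7 N, so the foot is on the base. I'll release, rise straight up and look.

Request:
move_arm(
  rows=[
    {"grip": 25,"offset": [0,0,0],"angular": [0,0,0]},
    {"grip": 40,"offset": [0,0,0],"angular": [0,0,0]},
    {"grip": 40,"offset": [0,0,0],"angular": [0,0,0]},
    {"grip": 40,"offset": [0,0,-10],"angular": [0,0,0]},
    {"grip": 40,"offset": [0,0,-30],"angular": [0,0,0]},
    {"grip": 40,"offset": [0,0,-40],"angular": [0,0,0]},
    {"grip": 40,"offset": [0,0,-40],"angular": [0,0,0]},
    {"grip": 40,"offset": [0,0,0],"angular": [0,0,0]},
  ],
)

```text
clock: 10.05
tcp_pos: [0.5956, -0.204, 0.2044]
eef_rot: [-0.065, 0.998, -0.001, 0.003]
ft_force: [-0.4, -0.5, -0.5]
opening: 0.47
gripper_force: 0.0
```

```bash
python3 - <<'E'
from gap import *
from bench import *
st=read_state();print(st["clock"],st["opening"],np.round(st["ft_force"],2))
f=grab_frame("wrist");t=grab_frame("top");s=grab_frame("scene")
pickle.dump((f,t,s),open("w5.pkl","wb"))
out=np.zeros((600,800,3),np.uint8)
out[:300,:480]=cv2.resize(f["image"],(480,300));k=cv2.resize(s["image"][140:230,230:370],None,fx=3,fy=3,interpolation=cv2.INTER_CUBIC);out[310:580,:420]=k
k=cv2.resize(f["image"][130:250,250:390],None,fx=2.2,fy=2.2);out[:k.shape[0],485:485+k.shape[1]]=k
k=cv2.resize(t["image"][155:240,310:420],None,fx=3,fy=3,interpolation=cv2.INTER_CUBIC);out[310:310+k.shape[0],430:430+k.shape[1]]=k
cv2.imwrite("pics/w5.png",out)
E
```

```text
10.05 0.46953210773735615 [-0.38 -0.47 -0.47]
```

View pics/w5.png

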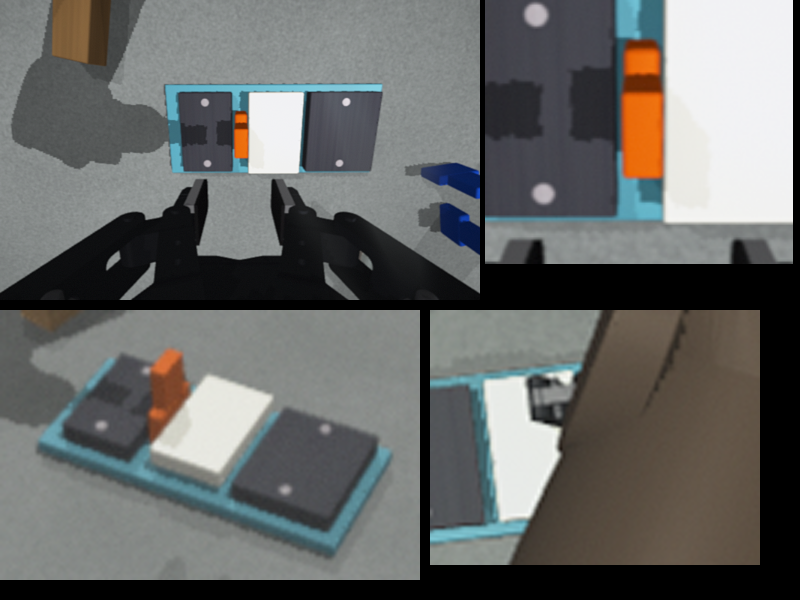

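The spacer stands in the gap, clear of both plate ends, with its tab top at about (643,127) in the crop and upright in the scene crop. Next I'll go over the white plate, offset 8 mm away from the spacer. I'll turn a quarter so the linkage lies along the gap and shut the fingers.

Request:
move_arm(
  rows=[
    {"grip": 30,"offset": [0.7,27.3,0],"angular": [0,0,0]},
    {"grip": 0,"offset": [0.8,27.3,0],"angular": [0,0,0]},
    {"grip": 0,"offset": [0,0,0],"angular": [0,0,0.175]},
    {"grip": 0,"offset": [0,0,0],"angular": [0,0,0.175]},
    {"grip": 0,"offset": [0,0,0],"angular": [0,0,0.175]},
    {"grip": 0,"offset": [0,0,0],"angular": [0,0,0.175]},
    {"grip": 0,"offset": [0,0,0],"angular": [0,0,0.175]},
    {"grip": 0,"offset": [0,0,0],"angular": [0,0,0.175]},
    {"grip": 0,"offset": [0,0,0],"angular": [0,0,0.175]},
    {"grip": 0,"offset": [0,0,0],"angular": [0,0,0.175]},
  ],
  squeeze=20,
)

```text
clock: 11.45
tcp_pos: [0.5846, -0.1493, 0.1979]
eef_rot: [0.595, 0.803, -0.001, -0.001]
ft_force: [0.0, 0.2, 0.2]
opening: -0.005
gripper_force: 0.0
```

Request:
move_arm(
  rows=[
    {"grip": 0,"offset": [0,0,0],"angular": [0,0,0.171]},
    {"grip": 0,"offset": [0,0,0],"angular": [0,0,0]},
    {"grip": 0,"offset": [0,0,0],"angular": [0,0,0]},
  ],
)

```text
clock: 11.82
tcp_pos: [0.585, -0.1494, 0.1988]
eef_rot: [0.659, 0.752, -0.0, -0.001]
ft_force: [0.2, -1.0, 0.2]
opening: 0.001
gripper_force: 0.0
```

```bash
python3 - <<'E'
from gap import *
from bench import *
st=read_state();print(st["clock"],st["opening"],np.round(st["ft_force"],2),np.round(st["joints"],2))
need(st,[.587,-.150,.072],7.6)
f=grab_frame("wrist");pickle.dump((f,st),open("w6.pkl","wb"))
cv2.imwrite("pics/w6.png",f["image"]);print(proj(f,[[.588,-.158,.05],[.587,-.15,.05],[.594,-.2035,.104]]).round(1))
E
```

```text
11.825 0.0012366872509471294 [ 0.16 -0.98  0.22] [-0.25  0.28  0.11  1.41  0.    1.19]
tcp [ 0.585  -0.1494  0.1988] yaw_y 7.61
offset(before turn) [ -1.    2.1 126.8] offset(after turn) [ -0.9   1.9 126.8] turn [-0.0012 -0.0005  0.0001]
[[320.6 192.1]
 [320.7 184.1]
 [320.7 258.8]]
```

View pics/w6.png

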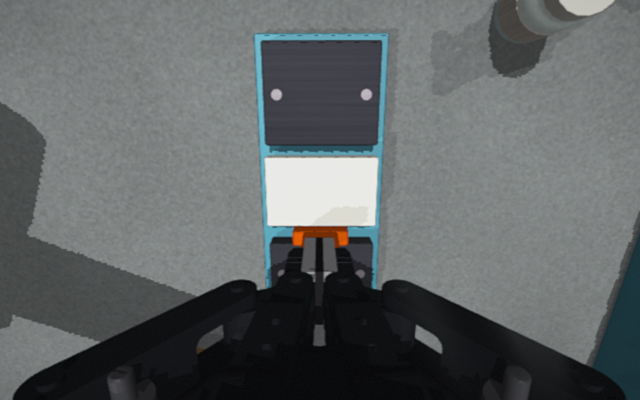

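The white plate is centred at about (321,191) and the shut fingers are above it. The spacer at (320,237) stands behind them, clear. I'll descend to 8 mm above the plate.

Request:
move_arm(
  rows=[
    {"grip": 0,"offset": [-1,2,30],"angular": [0,0,0]},
    {"grip": 0,"offset": [0,0,30],"angular": [0,0,0]},
    {"grip": 0,"offset": [0,0,30],"angular": [0,0,0]},
    {"grip": 0,"offset": [0,0,25],"angular": [0,0,0]},
    {"grip": 0,"offset": [0,0,11],"angular": [0,0,0]},
    {"grip": 0,"offset": [0,0,0],"angular": [0,0,0]},
    {"grip": 0,"offset": [0,0,0],"angular": [0,0,0]},
  ],
)

```text
clock: 12.75
tcp_pos: [0.5882, -0.1504, 0.0748]
eef_rot: [0.66, 0.752, 0.0, 0.001]
ft_force: [-0.5, -0.4, 1.7]
opening: -0.0
gripper_force: 0.0
```

Request:
move_arm(
  rows=[
    {"grip": 0,"offset": [0,0,3],"angular": [0,0,0]},
    {"grip": 0,"offset": [0,0,3],"angular": [0,0,0]},
    {"grip": 0,"offset": [0,0,3],"angular": [0,0,0]},
    {"grip": 0,"offset": [0,0,0],"angular": [0,0,0]},
    {"grip": 0,"offset": [0,0,0],"angular": [0,0,0]},
  ],
)

```text
clock: 13.38
tcp_pos: [0.5874, -0.1502, 0.0646]
eef_rot: [0.66, 0.752, -0.0, -0.0]
ft_force: [-0.1, -0.4, -0.1]
opening: -0.001
gripper_force: 0.0
```

Request:
move_arm(
  rows=[
    {"grip": 0,"offset": [0,0,1],"angular": [0,0,0]},
    {"grip": 0,"offset": [0,0,1],"angular": [0,0,0]},
    {"grip": 0,"offset": [0,0,1],"angular": [0,0,0]},
    {"grip": 0,"offset": [0,0,1],"angular": [0,0,0]},
    {"grip": 0,"offset": [0,0,0],"angular": [0,0,0]},
    {"grip": 0,"offset": [0,0,0],"angular": [0,0,0]},
  ],
)

```text
clock: 14.12
tcp_pos: [0.5875, -0.1502, 0.0606]
eef_rot: [0.66, 0.752, 0.0, 0.0]
ft_force: [-0.2, 0.3, 0.5]
opening: 0.0
gripper_force: 0.0
```

Request:
move_arm(
  rows=[
    {"grip": 0,"offset": [0,0,1],"angular": [0,0,0]},
    {"grip": 0,"offset": [0,0,1],"angular": [0,0,0]},
    {"grip": 0,"offset": [0,0,0],"angular": [0,0,0]},
    {"grip": 0,"offset": [0,0,0],"angular": [0,0,0]},
  ],
)

```text
clock: 14.62
tcp_pos: [0.5874, -0.1502, 0.0586]
eef_rot: [0.66, 0.752, -0.0, -0.0]
ft_force: [-0.9, -0.5, 0.2]
opening: 0.0
gripper_force: 0.0
```

Request:
move_arm(
  rows=[
    {"grip": 0,"offset": [0,0,1],"angular": [0,0,0]},
    {"grip": 0,"offset": [0,0,1],"angular": [0,0,0]},
    {"grip": 0,"offset": [0,0,0],"angular": [0,0,0]},
    {"grip": 0,"offset": [0,0,0],"angular": [0,0,0]},
  ],
)

```text
clock: 15.12
tcp_pos: [0.5874, -0.1502, 0.0566]
eef_rot: [0.66, 0.752, -0.0, -0.0]
ft_force: [-0.7, -0.3, -0.9]
opening: -0.001
gripper_force: 0.0
```

```bash
python3 - <<'E'
from gap import *
from bench import *
st=read_state();print(st["clock"],st["opening"],np.round(st["ft_force"],2),np.round(st["tcp_pos"],4))
s=grab_frame("scene");f=grab_frame("wrist")
out=np.zeros((600,800,3),np.uint8)
k=cv2.resize(s["image"][140:230,230:370],None,fx=4,fy=4,interpolation=cv2.INTER_CUBIC);out[:360,:560]=k
k=cv2.resize(f["image"],(384,240));out[360:,:384]=k
cv2.imwrite("pics/w7.png",out)
E
```

```text
15.125 -0.0008261678161792285 [-0.71 -0.28 -0.94] [ 0.5874 -0.1502  0.0566]
```

View pics/w7.png

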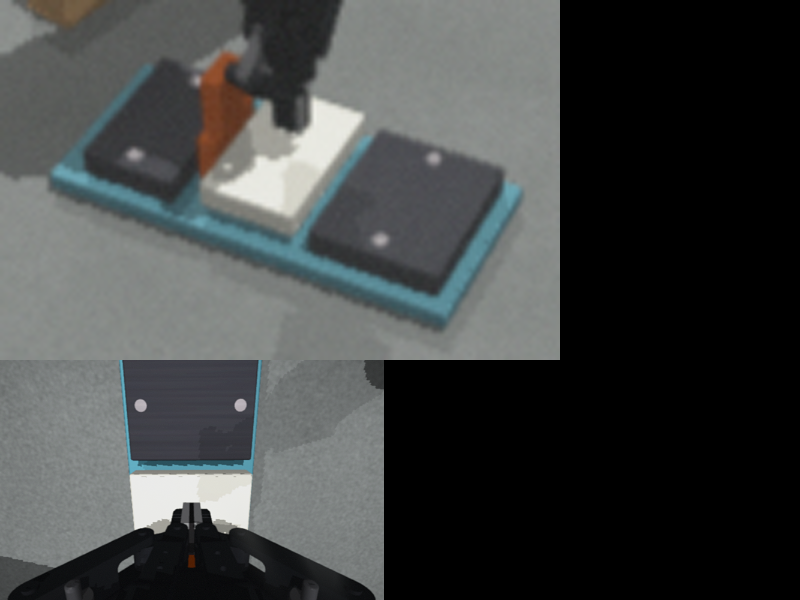

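The fingertips are over the white plate, at about (290,125) in the crop, and the plate is still raised. The spacer is upright and clear of the gripper, so I'll continue in small steps until there is force.

Request:
move_arm(
  rows=[
    {"grip": 0,"offset": [0,0,0.7],"angular": [0,0,0]},
    {"grip": 0,"offset": [0,0,0.7],"angular": [0,0,0]},
    {"grip": 0,"offset": [0,0,0.6],"angular": [0,0,0]},
    {"grip": 0,"offset": [0,0,0],"angular": [0,0,0]},
    {"grip": 0,"offset": [0,0,0],"angular": [0,0,0]},
  ],
)

```text
clock: 15.85
tcp_pos: [0.5875, -0.1502, 0.0546]
eef_rot: [0.66, 0.752, 0.0, 0.0]
ft_force: [0.8, -1.0, 0.3]
opening: 0.003
gripper_force: 0.0
```

Request:
move_arm(
  rows=[
    {"grip": 0,"offset": [0,0,0.7],"angular": [0,0,0]},
    {"grip": 0,"offset": [0,0,0.7],"angular": [0,0,0]},
    {"grip": 0,"offset": [0,0,0.6],"angular": [0,0,0]},
    {"grip": 0,"offset": [0,0,0],"angular": [0,0,0]},
    {"grip": 0,"offset": [0,0,0],"angular": [0,0,0]},
  ],
)

```text
clock: 16.48
tcp_pos: [0.5875, -0.1502, 0.0526]
eef_rot: [0.66, 0.752, 0.0, 0.0]
ft_force: [1.1, 0.6, 0.1]
opening: 0.001
gripper_force: 0.0
```

I've used all 10 picture views, so from here I'll check numerically: the tip's height from its scene pixel, and the plate's shift between frames.

```bash
python3 - <<'E'
from gap import *
from bench import *
st=read_state();print(st["clock"],np.round(st["ft_force"],2),np.round(st["tcp_pos"],4))
s0=ld("scene0");s5=ld("w5")[2];s=grab_frame("scene");pickle.dump(s,open("s8.pkl","wb"))
for z in(.03,.036,.042,.05,.056):print(z,proj(s0,[[.5874,-.1502,z]]).round(1))
print("tip seen ~ (303,172.5) at tcp z .0566")
# plate's broad-side/front corner: whiteness profile down columns crossing the front (+x) lower edge, unoccluded
g=lambda f:cv2.cvtColor(f["image"],cv2.COLOR_BGR2GRAY).astype(float)
u=np.array([.991,.132]);v=np.array([-.132,.991]);c=np.array([.588,-.158])
for k in(-.025,-.015,-.005,.01,.02,.03):
    P=[*(c+.055*u+k*v),.05];x,y=proj(s0,P)[0];xi=int(round(x));r=np.arange(int(y)-8,int(y)+12)
    e=[]
    for f in(s0,s5,s):
        d=-np.diff(g(f)[r[0]:r[-1]+1,xi-1:xi+2].mean(1));d=np.clip(d,0,None);i=d[:14].argmax();w=d[max(0,i-2):i+3];e.append(r[0]+.5+(w*np.arange(max(0,i-2),max(0,i-2)+len(w))).sum()/w.sum())
    q=[proj(s0,[*P[:2],z])[0,1] for z in(.05,.042)]
    print(k,xi,"expected rows raised/flush",np.round(q,1),"start/w5/now",np.round(e,2))
E
```

```text
16.475 [1.09 0.56 0.08] [ 0.5875 -0.1502  0.0526]
0.03 [[303.6 183.1]]
0.036 [[303.6 181.5]]
0.042 [[303.5 179.9]]
0.05 [[303.4 177.8]]
0.056 [[303.3 176.1]]
tip seen ~ (303,172.5) at tcp z .0566
-0.025 283 expected rows raised/flush [186.9 189. ] start/w5/now [187.3  187.3  191.59]
-0.015 286 expected rows raised/flush [188.1 190.2] start/w5/now [188.34 188.4  188.47]
-0.005 289 expected rows raised/flush [189.2 191.4] start/w5/now [189.36 189.37 189.4 ]
0.01 294 expected rows raised/flush [191.  193.1] start/w5/now [190.97 191.04 191.04]
0.02 298 expected rows raised/flush [192.2 194.3] start/w5/now [192.44 192.49 192.5 ]
0.03 301 expected rows raised/flush [193.4 195.5] start/w5/now [193.48 193.55 193.51]
```

```bash
python3 - <<'E'
from gap import *
s=ld("s8");s5=ld("w5")[2]
g=cv2.cvtColor(s["image"],cv2.COLOR_BGR2GRAY)
for r in range(160,182):print(r,g[r,292:316].tolist())
p=np.array([.5875,-.1502])
u=np.array([.991,.132]);v=np.array([-.132,.991])
print([proj(s,[*(p+a*u+b*v),.05]).round(1).tolist() for a in(-.008,.008) for b in(-.011,.011)])
E
```

```text
160 [63, 49, 46, 46, 49, 47, 41, 40, 43, 39, 37, 37, 36, 40, 42, 47, 80, 124, 135, 136, 134, 137, 136, 133]
161 [52, 48, 46, 44, 43, 40, 40, 40, 41, 40, 37, 39, 40, 43, 57, 78, 108, 136, 137, 137, 137, 135, 136, 133]
162 [46, 40, 45, 38, 43, 43, 42, 42, 42, 42, 40, 37, 44, 55, 84, 109, 130, 137, 139, 139, 137, 137, 138, 137]
163 [44, 42, 37, 43, 45, 39, 40, 40, 38, 45, 42, 40, 42, 51, 75, 117, 141, 138, 137, 137, 138, 136, 139, 139]
164 [50, 42, 42, 41, 39, 43, 38, 43, 39, 42, 41, 38, 46, 54, 76, 125, 184, 161, 146, 144, 137, 134, 137, 137]
165 [67, 62, 76, 64, 60, 52, 44, 41, 43, 41, 45, 49, 71, 79, 82, 140, 217, 217, 209, 190, 158, 142, 142, 136]
166 [72, 80, 104, 123, 127, 104, 54, 41, 36, 40, 40, 48, 79, 90, 82, 142, 226, 229, 228, 223, 215, 206, 190, 161]
167 [69, 91, 132, 150, 154, 138, 70, 43, 41, 40, 38, 48, 79, 89, 83, 144, 225, 231, 230, 231, 230, 229, 225, 217]
168 [77, 108, 149, 158, 156, 146, 75, 41, 39, 40, 42, 51, 81, 92, 84, 140, 226, 231, 231, 231, 232, 231, 231, 230]
169 [99, 142, 157, 159, 157, 143, 77, 42, 38, 40, 42, 52, 80, 92, 83, 139, 227, 231, 231, 232, 231, 
[... 857 characters left out ...]
0]
177 [132, 145, 159, 158, 161, 160, 162, 159, 159, 160, 158, 163, 188, 228, 232, 231, 232, 231, 231, 232, 230, 228, 218, 170]
178 [132, 137, 162, 168, 165, 160, 162, 161, 162, 166, 167, 177, 215, 230, 232, 232, 230, 232, 231, 232, 229, 222, 186, 146]
179 [135, 153, 179, 212, 209, 174, 167, 171, 180, 209, 200, 202, 219, 229, 231, 230, 230, 231, 231, 232, 226, 199, 153, 139]
180 [141, 169, 212, 229, 227, 220, 216, 217, 220, 226, 212, 209, 213, 218, 220, 221, 221, 231, 232, 229, 213, 163, 142, 134]
181 [152, 167, 203, 229, 231, 230, 231, 229, 227, 219, 212, 211, 211, 211, 210, 213, 213, 221, 228, 219, 176, 143, 133, 124]
[[[301.2, 174.7]], [[308.4, 177.2]], [[298.4, 178.4]], [[305.7, 180.9]]]
```

```bash
python3 - <<'E'
from gap import *
f,st=ld("w6");R=Ro.from_quat(st["eef_rot"]).as_matrix();p=st["tcp_pos"]
for d in(-40,-30,-20,-10,0,14):print(d,proj(f,p+R@[0,0,d/1e3]).round(1),"near pad edge(+x 11)",proj(f,p+R@[.011,0,d/1e3]).round(1))
g=cv2.cvtColor(f["image"],cv2.COLOR_BGR2GRAY)
print("cols 308..330; col 309",g[225:275,309].tolist(),"col 330",g[225:275,330].tolist())
f,st=ld("w4");R=Ro.from_quat(st["eef_rot"]).as_matrix();p=st["tcp_pos"]
for d in(-30,-15,0,14):print("w4",d,proj(f,p+R@[.011,.009,d/1e3]).round(1))
E
```

```text
-40 [[318.2 279.1]] near pad edge(+x 11) [[318.2 254.5]]
-30 [[318.2 267.8]] near pad edge(+x 11) [[318.3 244.7]]
-20 [[318.3 258. ]] near pad edge(+x 11) [[318.3 236.1]]
-10 [[318.3 249.4]] near pad edge(+x 11) [[318.3 228.7]]
0 [[318.3 241.7]] near pad edge(+x 11) [[318.4 222. ]]
14 [[318.4 232.3]] near pad edge(+x 11) [[318.4 214. ]]
cols 308..330; col 309 [195, 103, 57, 59, 62, 66, 74, 66, 59, 61, 62, 61, 65, 84, 88, 87, 85, 87, 87, 87, 86, 87, 87, 86, 86, 87, 88, 87, 84, 87, 85, 86, 85, 86, 86, 87, 86, 84, 85, 84, 86, 87, 85, 82, 75, 82, 104, 149, 136, 60] col 330 [190, 102, 58, 62, 64, 63, 58, 59, 62, 62, 62, 61, 65, 86, 88, 87, 87, 87, 87, 87, 86, 85, 86, 88, 87, 86, 86, 86, 85, 86, 86, 86, 87, 86, 86, 87, 86, 86, 86, 86, 86, 87, 86, 86, 85, 84, 102, 133, 87, 28]
w4 -30 [[340.  244.6]]
w4 -15 [[338.  232.2]]
w4 0 [[336.4 222. ]]
w4 14 [[335.1 213.9]]
```

Both cameras agree that the shut fingertips are about 20 mm behind the reported TCP, so at TCP 0.0526 they are at about 0.073. That explains the lack of force: contact should come near TCP 0.030 and flush near 0.022. I'll continue on that basis.

Request:
move_arm(
  rows=[
    {"grip": 0,"offset": [0,0,4],"angular": [0,0,0]},
    {"grip": 0,"offset": [0,0,4],"angular": [0,0,0]},
    {"grip": 0,"offset": [0,0,4],"angular": [0,0,0]},
    {"grip": 0,"offset": [0,0,2],"angular": [0,0,0]},
    {"grip": 0,"offset": [0,0,0],"angular": [0,0,0]},
    {"grip": 0,"offset": [0,0,0],"angular": [0,0,0]},
  ],
)

```text
clock: 17.27
tcp_pos: [0.5875, -0.1502, 0.0387]
eef_rot: [0.66, 0.752, 0.0, 0.0]
ft_force: [0.1, -0.4, 0.1]
opening: -0.002
gripper_force: 0.0
```

```bash
cat > plate.py <<'E'
from gap import *
from bench import *
st=read_state();print(st["clock"],np.round(st["ft_force"],2),np.round(st["tcp_pos"],4),np.round(st["torque"],2))
s0=ld("scene0");s=grab_frame("scene");pickle.dump(s,open("last.pkl","wb"))
g=lambda f:cv2.cvtColor(f["image"],cv2.COLOR_BGR2GRAY).astype(float)
u=np.array([.991,.132]);v=np.array([-.132,.991]);c=np.array([.588,-.158])
for k in(-.015,-.005,.01,.02,.03):
    P=[*(c+.055*u+k*v),.05];x,y=proj(s0,P)[0];xi=int(round(x));r=np.arange(int(y)-8,int(y)+12);e=[]
    for f in(s0,s):
        d=np.clip(-np.diff(g(f)[r[0]:r[-1]+1,xi-1:xi+2].mean(1)),0,None);i=d[:14].argmax();a=max(0,i-2);w=d[a:i+3];e.append(r[0]+.5+(w*np.arange(a,a+len(w))).sum()/w.sum())
    q=[proj(s0,[*P[:2],z])[0,1] for z in(.05,.042)]
    print("down mm",round((e[1]-e[0])/(q[1]-q[0])*8,1),end="  ")
h=hsv(s);m=(h[...,0]<14)&(h[...,1]>150);m[:140]=0;m[230:]=0;m[:,:255]=0;m[:,330:]=0
h=hsv(ld("w5")[2]);n=(h[...,0]<14)&(h[...,1]>150);n[:140]=0;n[230:]=0;n[:,:255]=0;n[:,330:]=0
print("\norange now/after release",[ (int(x.sum()),np.argwhere(x).mean(0).round(1).tolist(),np.argwhere(x).min(0).tolist(),np.argwhere(x).max(0).tolist()) for x in(m,n)])
print("dark tip rows col 301:",[i for i in range(160,190) if g(s)[i,301]<70][-1:])
E
python3 plate.py
```

```text
17.275 [ 0.06 -0.4   0.09] [ 0.5875 -0.1502  0.0387] [-0.04 -0.   -0.04]
down mm 16.1  down mm 0.3  down mm 0.3  down mm -0.0  down mm 0.1  
orange now/after release [(174, [167.0, 284.0], [154, 280], [182, 290]), (213, [166.2, 285.0], [154, 280], [181, 291])]
dark tip rows col 301: [176]
```

Request:
move_arm(
  rows=[
    {"grip": 0,"offset": [0,0,1.5],"angular": [0,0,0]},
    {"grip": 0,"offset": [0,0,1.5],"angular": [0,0,0]},
    {"grip": 0,"offset": [0,0,1],"angular": [0,0,0]},
    {"grip": 0,"offset": [0,0,1],"angular": [0,0,0]},
    {"grip": 0,"offset": [0,0,0],"angular": [0,0,0]},
    {"grip": 0,"offset": [0,0,0],"angular": [0,0,0]},
  ],
)

```text
clock: 18.08
tcp_pos: [0.5874, -0.1502, 0.0336]
eef_rot: [0.66, 0.752, -0.0, -0.0]
ft_force: [0.1, -0.2, 0.8]
opening: -0.001
gripper_force: 0.0
```

Request:
move_arm(
  rows=[
    {"grip": 0,"offset": [0,0,1],"angular": [0,0,0]},
    {"grip": 0,"offset": [0,0,1],"angular": [0,0,0]},
    {"grip": 0,"offset": [0,0,1],"angular": [0,0,0]},
    {"grip": 0,"offset": [0,0,0],"angular": [0,0,0]},
    {"grip": 0,"offset": [0,0,0],"angular": [0,0,0]},
  ],
)

```text
clock: 18.7
tcp_pos: [0.5875, -0.1502, 0.0308]
eef_rot: [0.66, 0.752, 0.0, 0.0]
ft_force: [-2.0, 1.0, 3.3]
opening: 0.001
gripper_force: 1.7
```

Contact at TCP of about 0.031 with 3.3 N, as predicted. I'll press on in small steps.

Request:
move_arm(
  rows=[
    {"grip": 0,"offset": [0,0,1],"angular": [0,0,0]},
    {"grip": 0,"offset": [0,0,1],"angular": [0,0,0]},
    {"grip": 0,"offset": [0,0,1],"angular": [0,0,0]},
    {"grip": 0,"offset": [0,0,1],"angular": [0,0,0]},
    {"grip": 0,"offset": [0,0,1],"angular": [0,0,0]},
    {"grip": 0,"offset": [0,0,0],"angular": [0,0,0]},
    {"grip": 0,"offset": [0,0,0],"angular": [0,0,0]},
  ],
)

```text
clock: 19.58
tcp_pos: [0.5875, -0.1502, 0.0261]
eef_rot: [0.66, 0.752, 0.0, 0.0]
ft_force: [-1.4, 0.8, 6.6]
opening: 0.002
gripper_force: 3.6
```

```bash
python3 plate.py
```

```text
19.575 [-1.43  0.81  6.65] [ 0.5875 -0.1502  0.0261] [0.15 0.45 0.  ]
down mm 9.4  down mm 7.9  down mm 7.8  down mm 6.7  down mm 7.3  
orange now/after release [(201, [167.3, 284.2], [154, 280], [183, 289]), (213, [166.2, 285.0], [154, 280], [181, 291])]
dark tip rows col 301: [180]
```

Request:
move_arm(
  rows=[
    {"grip": 0,"offset": [0,0,0.8],"angular": [0,0,0]},
    {"grip": 0,"offset": [0,0,0.8],"angular": [0,0,0]},
    {"grip": 0,"offset": [0,0,0.4],"angular": [0,0,0]},
    {"grip": 0,"offset": [0,0,0],"angular": [0,0,0]},
    {"grip": 0,"offset": [0,0,0],"angular": [0,0,0]},
  ],
)

```text
clock: 20.25
tcp_pos: [0.5876, -0.1502, 0.0253]
eef_rot: [0.66, 0.752, 0.0, 0.001]
ft_force: [-4.8, 0.4, 13.8]
opening: 0.002
gripper_force: 7.5
```

Request:
move_arm(
  rows=[
    {"grip": 0,"offset": [0,0,0.5],"angular": [0,0,0]},
    {"grip": 0,"offset": [0,0,0],"angular": [0,0,0]},
    {"grip": 0,"offset": [0,0,0],"angular": [0,0,0]},
  ],
)

```text
clock: 20.62
tcp_pos: [0.5876, -0.1502, 0.0253]
eef_rot: [0.66, 0.752, 0.0, 0.001]
ft_force: [-6.0, 2.3, 18.2]
opening: 0.002
gripper_force: 8.9
```

Request:
move_arm(
  rows=[
    {"grip": 0,"offset": [0,0,0.4],"angular": [0,0,0]},
    {"grip": 0,"offset": [0,0,0],"angular": [0,0,0]},
    {"grip": 0,"offset": [0,0,0],"angular": [0,0,0]},
  ],
)

```text
clock: 21.0
tcp_pos: [0.5877, -0.1503, 0.0253]
eef_rot: [0.66, 0.752, 0.0, 0.001]
ft_force: [-7.7, 2.1, 20.1]
opening: 0.001
gripper_force: 10.0
```

The TCP has stopped at 0.0253 while the force rises, so the plate is on its firm stop. I'll ease off to just above the 9 N needed.

Request:
move_arm(
  rows=[
    {"grip": 0,"offset": [0,0,-0.6],"angular": [0,0,0]},
    {"grip": 0,"offset": [0,0,-0.4],"angular": [0,0,0]},
    {"grip": 0,"offset": [0,0,0],"angular": [0,0,0]},
    {"grip": 0,"offset": [0,0,0],"angular": [0,0,0]},
  ],
)

```text
clock: 21.5
tcp_pos: [0.5876, -0.1502, 0.0254]
eef_rot: [0.66, 0.752, 0.0, 0.001]
ft_force: [-5.2, 1.7, 13.2]
opening: 0.0
gripper_force: 7.2
```

```bash
python3 plate.py
```

```text
21.5 [-5.18  1.75 13.15] [ 0.5876 -0.1502  0.0254] [0.33 1.09 0.03]
down mm 9.6  down mm 8.5  down mm 8.5  down mm 7.5  down mm 8.2  
orange now/after release [(203, [167.4, 284.2], [154, 280], [183, 290]), (213, [166.2, 285.0], [154, 280], [181, 291])]
dark tip rows col 301: [180]
```

The plate measures about 8 mm down, which is flush. It's held at 13 N, and the spacer's outline is unchanged, so I'll hand in.

```bash
python3 -c "
from bench import *
s=read_state();print(s['ft_force'],s['tcp_pos']);print(close_job())"
```

```text
[-5.01854425  2.08080252 14.2065355 ] [ 0.58761752 -0.15025849  0.02538567]
the job is handed in; nothing more can be done
None
```

Job handed in at about 21.5 s: the spacer stands released in the wide gap, and the shut fingertips hold the white plate flush at about 13–14 N (the force briefly reached 20 N while I found the stop).

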